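# Touch-slider test on a repaired induction hob

### The job

The repaired portable induction hob is ready for its touch-control test: with a light fingertip touch the power key at the left end of the control row, then set the fingertip on the smallest level mark and slide it along the glass, without lifting it off, over all six marks to the largest. The program finishes while holding the fingertip there, still resting lightly on the largest mark, since the booster stays on only as long as it is touched. Keep off the lock key beyond it, and do not shift or lift the hob, the pan on it or anything else on the table.

Things in the scene. Friction and masses are not known exactly. Their poses are not given: they have to be found in the camera images.
- hob: portable induction hob, 370 mm deep (x), 300 wide (y), 56 high: grey housing, level black glass top; 2.8 kg, loose on rubber feet, a light touch does not shift it. Origin: centre of its underside; z up, -x side = front (to the robot), +y = user's left. Controls: one row along y, 135 mm in front of the origin, printed flush on rigid glass; nothing moves when touched. A flex leaves the back
- row_mid (a point): middle of the control row, on the glass, between marks 3 and 4; axes as the hob's (row along y, z up). Made for touches of a few newtons: a steady 20 N is too hard, and landing on the rigid glass faster than about 20 mm/s strikes it. The gripper's fingers, closed together, make one fingertip that covers a single mark; open, they would touch in two places
- power_key: power key: white broken ring with a stroke, 18 mm across, on the glass at the left end of the row, 55 mm left of the smallest mark. Touch-sensitive area 24 x 24 mm. Origin: its centre on the glass surface, axes as the hob's
- lock_key: lock key: white padlock shape, about 12 mm wide, on the glass at the right end of the row, 50 mm beyond the largest mark; not to be touched. Touch-sensitive area 24 mm (x) by 20 mm (y). Origin: its centre on the glass surface
- mark1: level mark 1, the smallest of six in a row, 28 mm apart, running to the user's right from mark 1: white bar 6 mm long (x), 5 mm wide, on the glass. Touch-sensitive area 24 mm (x) by 12 mm (y). Origin: centre of that area on the glass surface, axes as the hob's
- mark2: level mark 2, the second of six in a row, 28 mm apart, running to the user's right from mark 1: white bar 9 mm long (x), 5 mm wide, on the glass. Touch-sensitive area 24 mm (x) by 12 mm (y). Origin: centre of that area on the glass surface, axes as the hob's
- mark3: level mark 3, the third of six in a row, 28 mm apart, running to the user's right from mark 1: white bar 12 mm long (x), 5 mm wide, on the glass. Touch-sensitive area 24 mm (x) by 12 mm (y). Origin: centre of that area on the glass surface, axes as the hob's
- mark4: level mark 4, the fourth of six in a row, 28 mm apart, running to the user's right from mark 1: white bar 15 mm long (x), 5 mm wide, on the glass. Touch-sensitive area 24 mm (x) by 12 mm (y). Origin: centre of that area on the glass surface, axes as the hob's
- mark5: level mark 5, the fifth of six in a row, 28 mm apart, running to the user's right from mark 1: white bar 18 mm long (x), 5 mm wide, on the glass. Touch-sensitive area 24 mm (x) by 12 mm (y). Origin: centre of that area on the glass surface, axes as the hob's
- mark6: level mark 6, the largest of six in a row, 28 mm apart, running to the user's right from mark 1: white bar 21 mm long (x), 5 mm wide, on the glass. Touch-sensitive area 24 mm (x) by 12 mm (y). Origin: centre of that area on the glass surface, axes as the hob's
- pan: shallow steel frying pan on the cooking zone, 190 mm across, 42 mm high, 0.8 kg, loose; a black handle reaches 255 mm from its centre along its own +x, up to 63 mm above its base, away from the controls. Origin: centre of its underside. Stays where it is
- screw_dish: small steel dish with a few screws in it, 84 mm across, 28 mm high, loose, standing beside the hob's left side. Origin: centre of its underside. Stays where it is
- driver_blue: screwdriver with blue handle, 200 mm long, lying loose on the table beside the hob's right side. Origin: underside, near its middle; lies along its x. Stays where it is
- driver_yellow: screwdriver with yellow handle, 170 mm long, lying loose at the right. Origin: underside, near its middle; lies along its x. Stays where it is
- mug: blue ceramic mug, 80 mm across, 92 mm high, loose, at the left nearer the robot. Origin: centre of its underside. Stays where it is
- meter: yellow hand-held multimeter, 150 x 78 x 43 mm, lying loose at the right. Origin: centre of its underside. Stays where it is
- tape_roll: roll of black tape, 60 mm across with a 38 mm hole, 19 mm high, loose, at the left. Origin: centre of its underside. Stays where it is

How it is judged:
By the outcome, as a careful person would: the job done as asked, in the order asked, and still so for the second after the job is handed in, while the arm keeps its last pose, push and grip.
It also fails if it takes over 51 s, if anything falls off the work surface, if the arm or the gripper's body presses on something with over 40 N, if the wrist force passes 120 N, or if a joint passes its speed limit or range.

### The arm

A 6-joint arm with a two-finger parallel gripper is mounted at the origin on the work surface. World frame = base frame: x ahead of the robot, y to its left, z up, the work surface at z = 0. Lengths are in mm, angles in rad, forces in N, time in s.
With the tool pointing down it reaches from about 350 to 725 mm from the base axis. Payload 6 kg.
Tool frame: the origin (TCP) lies at the centre of the arm's flange, where the gripper is bolted on; the fingertips stand 173 mm ahead of it and the grasp point (between the pads) lies 155 mm ahead of it; z points along the fingers, y is the line along which they close (so a half turn about z gives the same grasp; the last joint's range is limited). The gripper opens to 85 mm and grips with 20 to 120 N. Pads are 22 mm wide; open, the fingers measure 114 mm over their backs; the gripper's body (76 mm by 85 mm) begins 54 mm behind the grasp point. The pads swing forward as they close: fully open they stand 13 mm farther back than shut.
Start: joints at [-1, 0.04, 0.085, 0, -1.615, -0.334], TCP at [140.776, -583.246, 404.661] pointing down, gripper open.
Joint ranges: [-2.56, 2.56], [-1.29, 2.01], [-1.08, 1.49], [-3.29, 1.98], [-2.81, -0.18], [-2.99, 2.99]. Speed limits (rad/s): [2.57, 2.57, 3.01, 3.14, 3.14, 3.14].

### API

Orientations are given as a rotation vector (axis times angle).
In Python, from station import get_state, vision, workorder gives the robot as it stands. The module is installed in compiled form; this text tells all that it offers.
- The arm moves only by the tool arm_command, never from a script. Its argument "steps" is a list of rows, each an object of numbers: "rx", "ry", "rz": the turn, a rotation vector about the tool's x, y, z normalised to -1 to 1, where 1 is 180 degrees; "dx", "dy", "dz": the shift along the tool's x, y, z normalised to -1 to 1, where 1 is 10 cm; "hand": the opening, from 0 (shut) to 1 (fully open). A call has 1 to 20 rows; each row shifts and turns the commanded pose from where the row before left it, along the tool's axes as they then stand; what a row does not reach is not made up. A row lasts 1/10 s, in which the tool goes at most 50 mm and 8.59 degrees, less where a joint would pass 70% of its speed; a pose out of reach is approached as far as the arm can. A call with a number of a shift or a turn outside -1 to 1 is refused whole. A call with a gripper value outside its range is refused whole. The fingers move at their own pace and stop on an object; the grip force is fixed at half the most. Time passes only in rows, so rows that do not move let the fingers close. It gives the time, the measured TCP pose, the force, the opening and the grip force at its end, in the units of the state.
- get_state(): the state, without advancing time (a new reading comes with each control period).
- vision.get_image(name): name is "scene" or "side" or "wrist"; returns the picture (400x640x3 uint8, red, green, blue); there is no depth.
- vision.camera_model(name): a dict with "fov_y" (degrees; the focal length in pixels is half the picture's height over the tangent of half this angle, whatever the lens; pixels are square), "cx", "cy" (the principal point, pixels), "k1" (the pictures are not rectified: a ray, as slopes to the right and down, at radius r is drawn at 1 + k1 r^2 times it, then the intrinsics apply), "rvec" (rotation vector, rad) and "tvec" (3), from world to camera coordinates, as OpenCV has them. Camera axes: x right, y down, z forward; pixel columns grow to the right and rows downward; lengths in mm; the calibration is good to about 2 mm. A picture is of the moment at which its call begins: read the wrist's pose just before it. camera_model takes no time and is no camera call; for the wrist camera it gives the pose at the moment of the call.
- workorder.hand_in(): hands the job in; it is judged then, once.
The state is a dict: "time": time; "joint_positions": joint angles; "dq": joint speeds; "tau": joint torques, N m; "tcp_pos": TCP position; "tcp_rot": TCP orientation; "wrist_force": force on the tool from outside, world axes, zero at the start; "ft_torque": the same for the moment, N m; "width": opening from 0.0 (shut) to 1.0 (fully open); "grip_force": force on a finger pad.
Only numpy, scipy, OpenCV 4.12 (cv2) and the standard library are available. Lean on these libraries where they do the work, as an engineer would, in place of code of your own. Each camera call takes 0.05 s, during which the arm holds its last target. There are 200 camera calls.

## Working session

There is one attempt and no reset: what is moved stays moved. The work goes in short steps, Python scripts to look and compute and a tool call to move; the robot and the scene stay as the last step left them, time stands still between calls to the robot, and variables do not carry over. Pictures are saved under pics/ and viewed, at most 10 in all, crops included, and the job is handed in when it is done.

Besides the shell and the picture viewer there is one more tool, called after "Request:" as name(argument=value, ...) on one line, values as JSON. arm_command: Moves the arm, as the interface text tells. Scaled input: -1 to 1 covers 10 cm each way for a shift and 180 degrees each way for a turn. Its arguments: {"type":"object","properties":{"steps":{"type":"array","items":{"type":"object","properties":{"rx":{"type":"number","minimum":-1,"maximum":1},"ry":{"type":"number","minimum":-1,"maximum":1},"rz":{"type":"number","minimum":-1,"maximum":1},"dx":{"type":"number","minimum":-1,"maximum":1},"dy":{"type":"number","minimum":-1,"maximum":1},"dz":{"type":"number","minimum":-1,"maximum":1},"hand":{"type":"number"}}}}},"required":["steps"]}

```bash
mkdir -p pics
cat > h.py <<'E'
import numpy as np, cv2
from station import get_state, vision, workorder
def model(n):
    m=vision.camera_model(n); R=cv2.Rodrigues(np.array(m["rvec"],float))[0]; t=np.array(m["tvec"],float)
    f=200/np.tan(np.radians(m["fov_y"])/2); return m,R,t,f
def ray(M,px):
    m,R,t,f=M; d=np.array([(px[0]-m["cx"])/f,(px[1]-m["cy"])/f]); u=d.copy()
    for _ in range(30): u=d/(1+m["k1"]*(u@u))
    return -R.T@t, R.T@np.array([u[0],u[1],1])
def onz(M,px,z):
    c,d=ray(M,px); return c+d*(z-c[2])/d[2]
E
python3 - <<'E'
from h import *
for n in("scene","side"):
    im=vision.get_image(n); cv2.imwrite(f"pics/{n}0.png",im[:,:,::-1]); M=model(n); print(n,-M[1].T@M[2],M[3],M[0]["k1"])
s=get_state(); print({k:np.round(v,3) for k,v in s.items()})
E
```

```text
scene [1246.99607455 -647.86736039  786.42411517] 431.18868923922525 -0.11350855514704379
side [ 411.16398127  978.0373068  1119.29501378] 444.22098641631743 -0.02787102566389639
{'time': np.float64(0.1), 'joint_positions': array([-1.   ,  0.041,  0.084, -0.   , -1.615, -0.334]), 'dq': array([ 0.001, -0.001,  0.002,  0.003,  0.001,  0.   ]), 'tau': array([-5.0000e-03, -3.6935e+01,  3.4828e+01,  6.9520e+00, -5.0000e-03,
        0.0000e+00]), 'tcp_pos': array([ 140.849, -583.215,  403.754]), 'tcp_rot': array([ 3.710e-01, -3.119e+00, -3.000e-03]), 'wrist_force': array([-1.164,  0.212, -0.56 ]), 'ft_torque': array([-0.021, -0.02 ,  0.02 ]), 'grip_force': np.float64(0.0), 'width': np.float64(1.0)}
```

View pics/scene0.png

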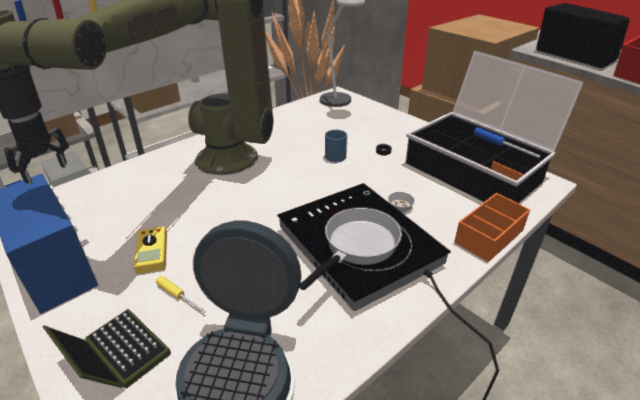

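View pics/side0.png

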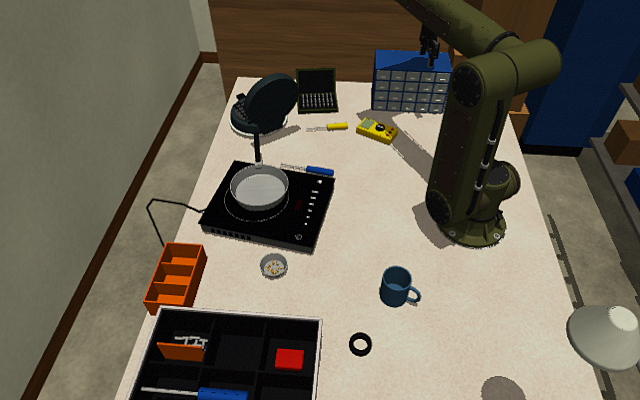

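The scene view shows the hob with its row running from about (295,220) to (365,190). In the side view the power key is at about (299,237) and the lock key at (320,181), with the marks between them. Next I'll segment the marks in both views.

Run:
```python
from h import *
for n,(x0,y0,x1,y1) in {"scene":(278,180,385,235),"side":(285,165,338,250)}.items():
    im=cv2.imread(f"pics/{n}0.png"); g=im.min(2); M=model(n)
    k=(g[y0:y1,x0:x1]>75).astype(np.uint8)
    N,l,st,_=cv2.connectedComponentsWithStats(k,connectivity=8)
    for i in range(1,N):
        if 2<=st[i,4]<150:
            yy,xx=np.where(l==i); w=g[yy+y0,xx+x0].astype(float)-40
            c=(xx@w/w.sum()+x0,yy@w/w.sum()+y0); print(n,np.round(c,1),st[i,4],np.round(onz(M,c,56),1))
    cv2.imwrite(f"pics/{n}c.png",cv2.resize(im[y0:y1,x0:x1],None,fx=6,fy=6,interpolation=cv2.INTER_CUBIC))
```

```text
scene [365.8 192.2] 15 [549.1 155.3  56. ]
scene [350.  196.8] 7 [534.6 103.2  56. ]
scene [342.5 200.1] 9 [531.7  75.3  56. ]
scene [334.6 203.4] 13 [528.1  47.3  56. ]
scene [326.7 206.8] 14 [524.8  19.4  56. ]
scene [318.7 210.2] 17 [521.5  -8.   56. ]
scene [310.4 213.7] 18 [518.4 -36.1  56. ]
scene [279.7 227.4] 76 [ 509.1 -136.3   56. ]
scene [294.1 219. ] 22 [506.3 -84.6  56. ]
side [309.2 172.2] 4 [ 543.9 -124.4   56. ]
side [286.3 183.3] 23 [615.5 -64.5  56. ]
side [319.7 181.1] 12 [504.2 -84.3  56. ]
side [314.7 191.4] 12 [516.3 -34.8  56. ]
side [313.  197.5] 10 [519.5  -6.9  56. ]
side [287.  201.5] 2 [601.8  18.1  56. ]
side [310.7 203.5] 9 [524.3  20.3  56. ]
side [309.5 210.1] 9 [525.3  49.   56. ]
side [307.4 216.5] 4 [529.3  76.   56. ]
side [305.5 223.5] 4 [532.2 104.8  56. ]
side [301.  236.4] 2 [540.3 156.3  56. ]
side [296.5 237.9] 4 [553.3 163.3  56. ]
```

View pics/sidec.png

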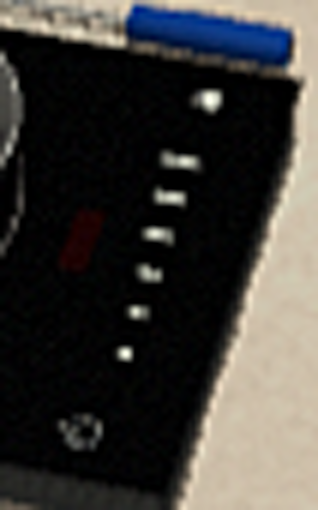

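In both views the bar centres run at a different slope from the power–lock line, so the bars seem to be aligned at one end. I'll check that from above with the wrist camera.

Request:
arm_command(steps=[{"dz": -0.3,"hand": 0},{"dx": -0.15,"dy": 0.15,"dz": -0.16,"hand": 0},{"dx": -0.3,"dy": 0.32,"hand": 0},{"dx": -0.3,"dy": 0.32,"hand": 0},{"dx": -0.3,"dy": 0.32,"hand": 0},{"dx": -0.3,"dy": 0.32,"hand": 0},{"dx": -0.3,"dy": 0.32,"hand": 0},{"dx": -0.3,"dy": 0.32,"hand": 0},{"dx": -0.3,"dy": 0.32,"hand": 0},{"dx": -0.3,"dy": 0.32,"hand": 0},{"dx": -0.3,"dy": 0.32,"hand": 0},{"dx": -0.3,"dy": 0.32,"hand": 0},{"dx": -0.3,"dy": 0.32,"hand": 0},{"dx": -0.3,"dy": 0.32,"hand": 0},{"dx": -0.3,"dy": 0.32,"hand": 0},{"dx": -0.3,"dy": 0.32,"hand": 0},{"dx": -0.3,"dy": 0.32,"rz": 0.0437,"hand": 0},{"dx": -0.15,"dy": 0.16,"rz": 0.0437,"hand": 0},{"rz": 0.0437,"hand": 0},{"hand": 0}])

```text
invalid input
```

Run:
```python
from h import *
s=get_state(); print({k:np.round(v,3) for k,v in s.items()})
M=model("wrist"); im=vision.get_image("wrist"); cv2.imwrite("pics/w1.png",im[:,:,::-1]); print(-M[1].T@M[2],M[3],M[1])
```

```text
{'time': np.float64(0.1), 'joint_positions': array([-1.   ,  0.041,  0.084, -0.   , -1.615, -0.334]), 'dq': array([ 0.001, -0.001,  0.002,  0.003,  0.001,  0.   ]), 'tau': array([-5.0000e-03, -3.6935e+01,  3.4828e+01,  6.9520e+00, -5.0000e-03,
        0.0000e+00]), 'tcp_pos': array([ 140.849, -583.215,  403.754]), 'tcp_rot': array([ 3.710e-01, -3.119e+00, -3.000e-03]), 'wrist_force': array([-1.164,  0.212, -0.56 ]), 'ft_torque': array([-0.021, -0.02 ,  0.02 ]), 'grip_force': np.float64(0.0), 'width': np.float64(1.0)}
[  60.53508396 -602.27588485  372.82342543] 346.2695463747304 [[-0.23506746  0.97197814  0.00133435]
 [ 0.92132689  0.22237993  0.31891053]
 [ 0.30967733  0.07619486 -0.94778389]]
```

View pics/w1.png

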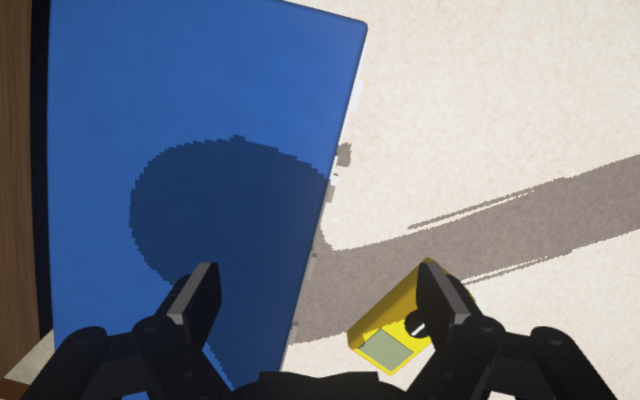

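The wrist camera works, but the command was refused and nothing moved. The rows probably need every field, so I'll resend them complete.

Request:
arm_command(steps=[{"dx": 0,"dy": 0,"dz": -0.3,"rx": 0,"ry": 0,"rz": 0,"hand": 0},{"dx": -0.15,"dy": 0.15,"dz": -0.16,"rx": 0,"ry": 0,"rz": 0,"hand": 0},{"dx": -0.3,"dy": 0.32,"dz": 0,"rx": 0,"ry": 0,"rz": 0,"hand": 0},{"dx": -0.3,"dy": 0.32,"dz": 0,"rx": 0,"ry": 0,"rz": 0,"hand": 0},{"dx": -0.3,"dy": 0.32,"dz": 0,"rx": 0,"ry": 0,"rz": 0,"hand": 0},{"dx": -0.3,"dy": 0.32,"dz": 0,"rx": 0,"ry": 0,"rz": 0,"hand": 0},{"dx": -0.3,"dy": 0.32,"dz": 0,"rx": 0,"ry": 0,"rz": 0,"hand": 0},{"dx": -0.3,"dy": 0.32,"dz": 0,"rx": 0,"ry": 0,"rz": 0,"hand": 0},{"dx": -0.3,"dy": 0.32,"dz": 0,"rx": 0,"ry": 0,"rz": 0,"hand": 0},{"dx": -0.3,"dy": 0.32,"dz": 0,"rx": 0,"ry": 0,"rz": 0,"hand": 0},{"dx": -0.3,"dy": 0.32,"dz": 0,"rx": 0,"ry": 0,"rz": 0,"hand": 0},{"dx": -0.3,"dy": 0.32,"dz": 0,"rx": 0,"ry": 0,"rz": 0,"hand": 0},{"dx": -0.3,"dy": 0.32,"dz": 0,"rx": 0,"ry": 0,"rz": 0,"hand": 0},{"dx": -0.3,"dy": 0.32,"dz": 0,"rx": 0,"ry": 0,"rz": 0,"hand": 0},{"dx": -0.3,"dy": 0.32,"dz": 0,"rx": 0,"ry": 0,"rz": 0,"hand": 0},{"dx": -0.3,"dy": 0.32,"dz": 0,"rx": 0,"ry": 0,"rz": 0,"hand": 0},{"dx": -0.3,"dy": 0.32,"dz": 0,"rx": 0,"ry": 0,"rz": 0.0437,"hand": 0},{"dx": -0.15,"dy": 0.16,"dz": 0,"rx": 0,"ry": 0,"rz": 0.0437,"hand": 0},{"dx": 0,"dy": 0,"dz": 0,"rx": 0,"ry": 0,"rz": 0.0437,"hand": 0},{"dx": 0,"dy": 0,"dz": 0,"rx": 0,"ry": 0,"rz": 0,"hand": 0}])

```text
time: 2.15
tcp_pos: [490.3, 25.1, 450.0]
tcp_rot: [-0.275, -3.128, 0.001]
wrist_force: [-0.4, 0.4, 0.5]
width: 0.002
grip_force: 0.0
```

Run:
```python
from h import *
s=get_state(); print(s['joint_positions'],s['tcp_pos'],s['tcp_rot'],s['wrist_force'])
M=model("wrist"); im=vision.get_image("wrist"); cv2.imwrite("pics/w2.png",im[:,:,::-1])
np.savez("w2.npz",rvec=M[0]["rvec"],tvec=M[0]["tvec"])
g=im.min(2)
k=(g>75).astype(np.uint8); N,l,st,_=cv2.connectedComponentsWithStats(k,connectivity=8)
for i in range(1,N):
    if 8<=st[i,4]<600:
        yy,xx=np.where(l==i); c=(xx.mean(),yy.mean()); p=onz(M,c,56)
        b=cv2.minAreaRect(np.c_[xx,yy].astype(np.float32)); print(np.round(c,1),st[i,4],np.round(b[1],1),np.round(p[:2],1))
```

```text
[ 4.62898541e-01 -2.40298749e-01 -9.26429265e-02 -2.17832752e-04
 -1.72003852e+00 -2.20887566e+00] [490.33434274  25.13848826 449.98942023] [-2.74643078e-01 -3.12809425e+00  1.01462109e-03] [-0.40394231  0.38279996  0.50023171]
[151. 176.] 147 [32.1  8.2] [ 474.1 -159.4]
[368.6 187.7] 59 [9. 6.] [529.1  74.3]
[394.1 186.2] 41 [6. 6.] [532.3 102.3]
[266.9 193.1] 95 [18.2  5.1] [515.8 -37.1]
[292. 192.] 83 [16.  4.] [519.4  -9.5]
[317.5 190.5] 84 [13.  5.] [522.6  18.4]
[343.5 189.3] 70 [11.  5.] [526.2  46.8]
[443.  190.9] 115 [15. 17.] [547.2 155.5]
[221.9 191.2] 124 [12. 11.] [505.  -85.9]
[442.2 197.5] 30 [8. 3.] [554.8 154.2]
[307.9 273.4] 432 [51. 13.] [623.4 -11.1]
[266.5 278.5] 8 [9.9 0. ] [621.8 -61.8]
[366.2 298.8] 356 [35.4 13.4] [671.5  53.3]
[318.2 360.1] 486 [37. 16.] [757.2 -22.2]
[209.3 363.2] 136 [ 6.4 23.8] [ 739.1 -169. ]
[637.2 390.7] 90 [24.  6.] [923.7 444.7]
```

View pics/w2.png

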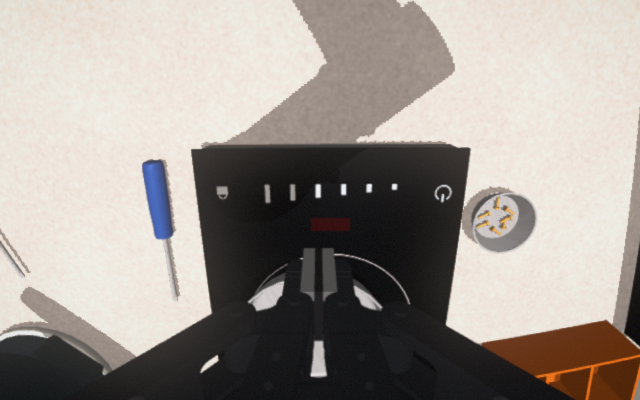

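The wrist view shows the bars aligned at their front ends. The power key is at (443,192), mark 1 at (394,186), mark 6 at (267,193) and the lock at (222,191). The power–lock distance comes out at 245 mm as specified, with the row running along (0.175, 0.985), which matches the tool's y axis. I'll go to just above the power key.

Request:
arm_command(steps=[{"dx": -0.07,"dy": 0.276,"dz": 0.1,"rx": 0,"ry": 0,"rz": 0,"hand": 0},{"dx": -0.07,"dy": 0.276,"dz": 0.3,"rx": 0,"ry": 0,"rz": 0,"hand": 0},{"dx": -0.07,"dy": 0.276,"dz": 0.3,"rx": 0,"ry": 0,"rz": 0,"hand": 0},{"dx": -0.07,"dy": 0.276,"dz": 0.3,"rx": 0,"ry": 0,"rz": 0,"hand": 0},{"dx": -0.07,"dy": 0.276,"dz": 0.3,"rx": 0,"ry": 0,"rz": 0,"hand": 0},{"dx": 0,"dy": 0,"dz": 0.25,"rx": 0,"ry": 0,"rz": 0,"hand": 0},{"dx": 0,"dy": 0,"dz": 0.2,"rx": 0,"ry": 0,"rz": 0,"hand": 0},{"dx": 0,"dy": 0,"dz": 0.15,"rx": 0,"ry": 0,"rz": 0,"hand": 0},{"dx": 0,"dy": 0,"dz": 0.1,"rx": 0,"ry": 0,"rz": 0,"hand": 0},{"dx": 0,"dy": 0,"dz": 0,"rx": 0,"ry": 0,"rz": 0,"hand": 0},{"dx": 0,"dy": 0,"dz": 0,"rx": 0,"ry": 0,"rz": 0,"hand": 0},{"dx": 0,"dy": 0,"dz": 0,"rx": 0,"ry": 0,"rz": 0,"hand": 0}])

```text
time: 3.4
tcp_pos: [548.8, 154.2, 252.2]
tcp_rot: [0.274, 3.128, 0.002]
wrist_force: [0.3, 1.1, 1.1]
width: 0.002
grip_force: 0.0
```

Run:
```python
from h import *
s=get_state(); print(s['time'],s['joint_positions'],s['tcp_pos'],s['tcp_rot'],s['wrist_force'])
im=vision.get_image("side"); cv2.imwrite("pics/s3.png",cv2.resize(im[120:280,180:400,::-1],None,fx=3.5,fy=3.5))
M=model("wrist"); m=np.load("w2.npz"); M=(M[0],cv2.Rodrigues(m["rvec"])[0],m["tvec"],M[3])
for p in((200,149),(330,149),(460,149),(443,192.5)): print(onz(M,p,56))
```

```text
3.4 [ 6.25977454e-01 -3.86708002e-03 -2.38620093e-01  3.48014094e-04
 -1.33374082e+00 -2.37163626e+00] [548.83813486 154.24650011 252.20681544] [2.74024915e-01 3.12764838e+00 1.96372627e-03] [0.26474679 1.06020499 1.08574612]
[455.01532789 -97.00587631  56.        ]
[479.45862001  39.5115056   56.        ]
[503.07831501 176.7470411   56.        ]
[549.02963339 155.40359254  56.        ]
```

View pics/s3.png

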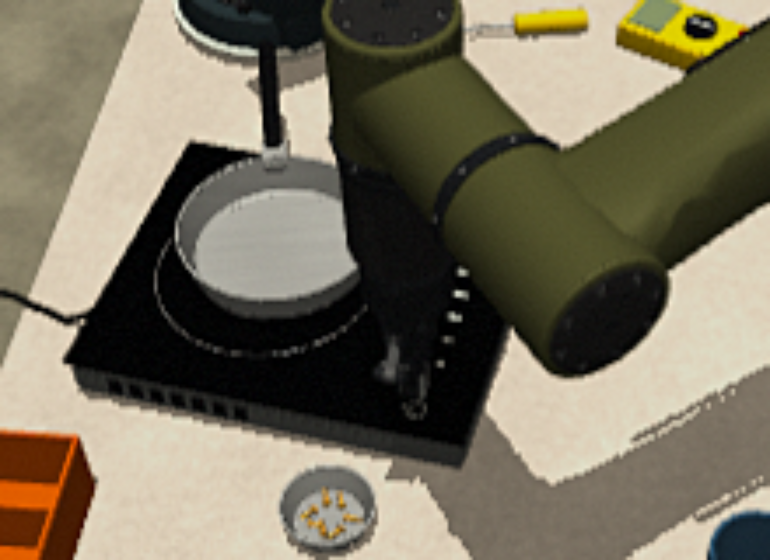

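The side crop shows the closed fingertip over the power ring at (412,405), with the pan well clear. The front edge agrees with the row line. I'll descend slowly.

Request:
arm_command(steps=[{"dx": 0,"dy": 0,"dz": 0.015,"rx": 0,"ry": 0,"rz": 0,"hand": 0},{"dx": 0,"dy": 0.005,"dz": 0.015,"rx": 0,"ry": 0,"rz": 0,"hand": 0},{"dx": 0,"dy": 0.005,"dz": 0.015,"rx": 0,"ry": 0,"rz": 0,"hand": 0},{"dx": 0,"dy": 0,"dz": 0.015,"rx": 0,"ry": 0,"rz": 0,"hand": 0},{"dx": 0,"dy": 0,"dz": 0.015,"rx": 0,"ry": 0,"rz": 0,"hand": 0},{"dx": 0,"dy": 0,"dz": 0.015,"rx": 0,"ry": 0,"rz": 0,"hand": 0},{"dx": 0,"dy": 0,"dz": 0.015,"rx": 0,"ry": 0,"rz": 0,"hand": 0},{"dx": 0,"dy": 0,"dz": 0.015,"rx": 0,"ry": 0,"rz": 0,"hand": 0},{"dx": 0,"dy": 0,"dz": 0.008,"rx": 0,"ry": 0,"rz": 0,"hand": 0},{"dx": 0,"dy": 0,"dz": 0.008,"rx": 0,"ry": 0,"rz": 0,"hand": 0},{"dx": 0,"dy": 0,"dz": 0.008,"rx": 0,"ry": 0,"rz": 0,"hand": 0},{"dx": 0,"dy": 0,"dz": 0.008,"rx": 0,"ry": 0,"rz": 0,"hand": 0},{"dx": 0,"dy": 0,"dz": 0,"rx": 0,"ry": 0,"rz": 0,"hand": 0}])

```text
time: 4.75
tcp_pos: [548.6, 155.2, 235.4]
tcp_rot: [-0.275, -3.129, -0.0]
wrist_force: [-0.4, -0.7, 0.3]
width: -0.002
grip_force: 0.0
```

Request:
arm_command(steps=[{"dx": 0,"dy": 0,"dz": 0.005,"rx": 0,"ry": 0,"rz": 0,"hand": 0},{"dx": 0,"dy": 0,"dz": 0.005,"rx": 0,"ry": 0,"rz": 0,"hand": 0},{"dx": 0,"dy": 0,"dz": 0.005,"rx": 0,"ry": 0,"rz": 0,"hand": 0},{"dx": 0,"dy": 0,"dz": 0.005,"rx": 0,"ry": 0,"rz": 0,"hand": 0},{"dx": 0,"dy": 0,"dz": 0.005,"rx": 0,"ry": 0,"rz": 0,"hand": 0},{"dx": 0,"dy": 0,"dz": 0.005,"rx": 0,"ry": 0,"rz": 0,"hand": 0},{"dx": 0,"dy": 0,"dz": 0.005,"rx": 0,"ry": 0,"rz": 0,"hand": 0},{"dx": 0,"dy": 0,"dz": 0.005,"rx": 0,"ry": 0,"rz": 0,"hand": 0},{"dx": 0,"dy": 0,"dz": 0,"rx": 0,"ry": 0,"rz": 0,"hand": 0}])

```text
time: 5.65
tcp_pos: [548.6, 155.2, 231.4]
tcp_rot: [-0.275, -3.129, -0.0]
wrist_force: [-0.2, -0.5, 0.1]
width: 0.0
grip_force: 0.0
```

Request:
arm_command(steps=[{"dx": 0,"dy": 0,"dz": 0.004,"rx": 0,"ry": 0,"rz": 0,"hand": 0},{"dx": 0,"dy": 0,"dz": 0.004,"rx": 0,"ry": 0,"rz": 0,"hand": 0},{"dx": 0,"dy": 0,"dz": 0.004,"rx": 0,"ry": 0,"rz": 0,"hand": 0},{"dx": 0,"dy": 0,"dz": 0.004,"rx": 0,"ry": 0,"rz": 0,"hand": 0},{"dx": 0,"dy": 0,"dz": 0,"rx": 0,"ry": 0,"rz": 0,"hand": 0}])

```text
time: 6.15
tcp_pos: [548.7, 155.2, 229.8]
tcp_rot: [-0.275, -3.129, -0.0]
wrist_force: [-0.3, 0.1, -0.6]
width: 0.002
grip_force: 0.0
```

Request:
arm_command(steps=[{"dx": 0,"dy": 0,"dz": 0.003,"rx": 0,"ry": 0,"rz": 0,"hand": 0},{"dx": 0,"dy": 0,"dz": 0.003,"rx": 0,"ry": 0,"rz": 0,"hand": 0},{"dx": 0,"dy": 0,"dz": 0.003,"rx": 0,"ry": 0,"rz": 0,"hand": 0},{"dx": 0,"dy": 0,"dz": 0,"rx": 0,"ry": 0,"rz": 0,"hand": 0}])

```text
time: 6.55
tcp_pos: [548.7, 155.2, 229.6]
tcp_rot: [0.274, 3.129, 0.0]
wrist_force: [-2.2, 0.2, 4.9]
width: 0.0
grip_force: 2.3
```

The power key is touched at about 5 N. Next: hold briefly, lift, and move 55 mm to mark 1.

Request:
arm_command(steps=[{"dx": 0,"dy": 0,"dz": 0,"rx": 0,"ry": 0,"rz": 0,"hand": 0},{"dx": 0,"dy": 0,"dz": 0,"rx": 0,"ry": 0,"rz": 0,"hand": 0},{"dx": 0,"dy": 0,"dz": 0,"rx": 0,"ry": 0,"rz": 0,"hand": 0},{"dx": 0,"dy": 0,"dz": -0.01,"rx": 0,"ry": 0,"rz": 0,"hand": 0},{"dx": 0,"dy": 0,"dz": -0.03,"rx": 0,"ry": 0,"rz": 0,"hand": 0},{"dx": 0,"dy": 0,"dz": -0.05,"rx": 0,"ry": 0,"rz": 0,"hand": 0},{"dx": 0,"dy": 0,"dz": -0.03,"rx": 0,"ry": 0,"rz": 0,"hand": 0},{"dx": 0,"dy": -0.1,"dz": 0,"rx": 0,"ry": 0,"rz": 0,"hand": 0},{"dx": -0.005,"dy": -0.2,"dz": 0,"rx": 0,"ry": 0,"rz": 0,"hand": 0},{"dx": 0,"dy": -0.15,"dz": 0,"rx": 0,"ry": 0,"rz": 0,"hand": 0},{"dx": 0,"dy": -0.1,"dz": 0,"rx": 0,"ry": 0,"rz": 0,"hand": 0},{"dx": 0,"dy": 0,"dz": 0,"rx": 0,"ry": 0,"rz": 0,"hand": 0},{"dx": 0,"dy": 0,"dz": 0.03,"rx": 0,"ry": 0,"rz": 0,"hand": 0},{"dx": 0,"dy": 0,"dz": 0.02,"rx": 0,"ry": 0,"rz": 0,"hand": 0},{"dx": 0,"dy": 0,"dz": 0.01,"rx": 0,"ry": 0,"rz": 0,"hand": 0},{"dx": 0,"dy": 0,"dz": 0.01,"rx": 0,"ry": 0,"rz": 0,"hand": 0},{"dx": 0,"dy": 0,"dz": 0.01,"rx": 0,"ry": 0,"rz": 0,"hand": 0},{"dx": 0,"dy": 0,"dz": 0,"rx": 0,"ry": 0,"rz": 0,"hand": 0},{"dx": 0,"dy": 0,"dz": 0,"rx": 0,"ry": 0,"rz": 0,"hand": 0}])

```text
time: 8.45
tcp_pos: [539.6, 101.1, 233.0]
tcp_rot: [-0.274, -3.129, -0.0]
wrist_force: [0.2, 0.2, -0.4]
width: 0.0
grip_force: 0.0
```

Request:
arm_command(steps=[{"dx": 0,"dy": 0,"dz": 0.004,"rx": 0,"ry": 0,"rz": 0,"hand": 0},{"dx": 0,"dy": 0,"dz": 0.004,"rx": 0,"ry": 0,"rz": 0,"hand": 0},{"dx": 0,"dy": 0,"dz": 0.004,"rx": 0,"ry": 0,"rz": 0,"hand": 0},{"dx": 0,"dy": 0,"dz": 0.004,"rx": 0,"ry": 0,"rz": 0,"hand": 0},{"dx": 0,"dy": 0,"dz": 0.004,"rx": 0,"ry": 0,"rz": 0,"hand": 0},{"dx": 0,"dy": 0,"dz": 0.004,"rx": 0,"ry": 0,"rz": 0,"hand": 0},{"dx": 0,"dy": 0,"dz": 0.004,"rx": 0,"ry": 0,"rz": 0,"hand": 0},{"dx": 0,"dy": 0,"dz": 0.004,"rx": 0,"ry": 0,"rz": 0,"hand": 0},{"dx": 0,"dy": 0,"dz": 0.003,"rx": 0,"ry": 0,"rz": 0,"hand": 0},{"dx": 0,"dy": 0,"dz": 0.003,"rx": 0,"ry": 0,"rz": 0,"hand": 0},{"dx": 0,"dy": 0,"dz": 0.002,"rx": 0,"ry": 0,"rz": 0,"hand": 0},{"dx": 0,"dy": 0,"dz": 0,"rx": 0,"ry": 0,"rz": 0,"hand": 0}])

```text
time: 9.65
tcp_pos: [539.6, 101.0, 229.6]
tcp_rot: [0.274, 3.129, 0.0]
wrist_force: [-3.7, 0.3, 6.1]
width: -0.003
grip_force: 2.7
```

Request:
arm_command(steps=[{"dx": 0,"dy": -0.01,"dz": 0,"rx": 0,"ry": 0,"rz": 0,"hand": 0},{"dx": 0,"dy": -0.015,"dz": 0,"rx": 0,"ry": 0,"rz": 0,"hand": 0},{"dx": 0,"dy": -0.015,"dz": 0,"rx": 0,"ry": 0,"rz": 0,"hand": 0},{"dx": 0,"dy": -0.02,"dz": 0,"rx": 0,"ry": 0,"rz": 0,"hand": 0},{"dx": 0,"dy": -0.02,"dz": 0,"rx": 0,"ry": 0,"rz": 0,"hand": 0},{"dx": 0,"dy": -0.02,"dz": 0,"rx": 0,"ry": 0,"rz": 0,"hand": 0},{"dx": 0,"dy": -0.02,"dz": 0,"rx": 0,"ry": 0,"rz": 0,"hand": 0},{"dx": 0,"dy": -0.02,"dz": 0,"rx": 0,"ry": 0,"rz": 0,"hand": 0}])

```text
time: 10.45
tcp_pos: [537.4, 87.3, 229.6]
tcp_rot: [0.274, 3.128, 0.002]
wrist_force: [0.8, 3.6, 5.4]
width: -0.001
grip_force: 2.6
```

Request:
arm_command(steps=[{"dx": 0,"dy": -0.02,"dz": 0,"rx": 0,"ry": 0,"rz": 0,"hand": 0},{"dx": 0,"dy": -0.02,"dz": 0,"rx": 0,"ry": 0,"rz": 0,"hand": 0},{"dx": 0,"dy": -0.02,"dz": 0,"rx": 0,"ry": 0,"rz": 0,"hand": 0},{"dx": 0,"dy": -0.02,"dz": 0,"rx": 0,"ry": 0,"rz": 0,"hand": 0},{"dx": 0,"dy": -0.02,"dz": 0,"rx": 0,"ry": 0,"rz": 0,"hand": 0},{"dx": 0,"dy": -0.02,"dz": 0,"rx": 0,"ry": 0,"rz": 0,"hand": 0},{"dx": 0,"dy": -0.02,"dz": 0,"rx": 0,"ry": 0,"rz": 0,"hand": 0},{"dx": 0,"dy": -0.02,"dz": 0,"rx": 0,"ry": 0,"rz": 0,"hand": 0},{"dx": 0,"dy": -0.02,"dz": 0,"rx": 0,"ry": 0,"rz": 0,"hand": 0},{"dx": 0,"dy": -0.02,"dz": 0,"rx": 0,"ry": 0,"rz": 0,"hand": 0},{"dx": 0,"dy": -0.02,"dz": 0,"rx": 0,"ry": 0,"rz": 0,"hand": 0},{"dx": 0,"dy": -0.02,"dz": 0,"rx": 0,"ry": 0,"rz": 0,"hand": 0},{"dx": 0,"dy": -0.02,"dz": 0,"rx": 0,"ry": 0,"rz": 0,"hand": 0},{"dx": 0,"dy": -0.02,"dz": 0,"rx": 0,"ry": 0,"rz": 0,"hand": 0}])

```text
time: 11.85
tcp_pos: [532.5, 59.7, 229.5]
tcp_rot: [0.274, 3.128, 0.002]
wrist_force: [1.1, 2.8, 4.6]
width: -0.002
grip_force: 2.7
```

Request:
arm_command(steps=[{"dx": 0,"dy": -0.02,"dz": 0.001,"rx": 0,"ry": 0,"rz": 0,"hand": 0},{"dx": 0,"dy": -0.02,"dz": 0,"rx": 0,"ry": 0,"rz": 0,"hand": 0},{"dx": 0,"dy": -0.02,"dz": 0,"rx": 0,"ry": 0,"rz": 0,"hand": 0},{"dx": 0,"dy": -0.02,"dz": 0,"rx": 0,"ry": 0,"rz": 0,"hand": 0},{"dx": 0,"dy": -0.02,"dz": 0.001,"rx": 0,"ry": 0,"rz": 0,"hand": 0},{"dx": 0,"dy": -0.02,"dz": 0,"rx": 0,"ry": 0,"rz": 0,"hand": 0},{"dx": 0,"dy": -0.02,"dz": 0,"rx": 0,"ry": 0,"rz": 0,"hand": 0},{"dx": 0,"dy": -0.02,"dz": 0,"rx": 0,"ry": 0,"rz": 0,"hand": 0},{"dx": 0,"dy": -0.02,"dz": 0,"rx": 0,"ry": 0,"rz": 0,"hand": 0},{"dx": 0,"dy": -0.02,"dz": 0,"rx": 0,"ry": 0,"rz": 0,"hand": 0},{"dx": 0,"dy": -0.02,"dz": 0,"rx": 0,"ry": 0,"rz": 0,"hand": 0},{"dx": 0,"dy": -0.02,"dz": 0,"rx": 0,"ry": 0,"rz": 0,"hand": 0},{"dx": 0,"dy": -0.02,"dz": 0,"rx": 0,"ry": 0,"rz": 0,"hand": 0},{"dx": 0,"dy": -0.02,"dz": 0,"rx": 0,"ry": 0,"rz": 0,"hand": 0}])

```text
time: 13.25
tcp_pos: [527.7, 32.2, 229.5]
tcp_rot: [0.274, 3.128, 0.002]
wrist_force: [0.6, 3.8, 6.6]
width: -0.003
grip_force: 3.0
```

Request:
arm_command(steps=[{"dx": 0,"dy": -0.02,"dz": 0,"rx": 0,"ry": 0,"rz": 0,"hand": 0},{"dx": 0,"dy": -0.02,"dz": 0,"rx": 0,"ry": 0,"rz": 0,"hand": 0},{"dx": 0,"dy": -0.02,"dz": 0,"rx": 0,"ry": 0,"rz": 0,"hand": 0},{"dx": 0,"dy": -0.02,"dz": 0,"rx": 0,"ry": 0,"rz": 0,"hand": 0},{"dx": 0,"dy": -0.02,"dz": 0,"rx": 0,"ry": 0,"rz": 0,"hand": 0},{"dx": 0,"dy": -0.02,"dz": 0,"rx": 0,"ry": 0,"rz": 0,"hand": 0},{"dx": 0,"dy": -0.02,"dz": 0,"rx": 0,"ry": 0,"rz": 0,"hand": 0},{"dx": 0,"dy": -0.02,"dz": 0,"rx": 0,"ry": 0,"rz": 0,"hand": 0},{"dx": 0,"dy": -0.02,"dz": 0,"rx": 0,"ry": 0,"rz": 0,"hand": 0},{"dx": 0,"dy": -0.02,"dz": 0,"rx": 0,"ry": 0,"rz": 0,"hand": 0},{"dx": 0,"dy": -0.02,"dz": 0,"rx": 0,"ry": 0,"rz": 0,"hand": 0},{"dx": 0,"dy": -0.02,"dz": 0,"rx": 0,"ry": 0,"rz": 0,"hand": 0},{"dx": 0,"dy": -0.02,"dz": 0,"rx": 0,"ry": 0,"rz": 0,"hand": 0},{"dx": 0,"dy": -0.02,"dz": 0,"rx": 0,"ry": 0,"rz": 0,"hand": 0}])

```text
time: 14.65
tcp_pos: [522.8, 4.6, 229.5]
tcp_rot: [0.274, 3.128, 0.002]
wrist_force: [0.2, 3.9, 6.2]
width: 0.0
grip_force: 3.1
```

Request:
arm_command(steps=[{"dx": 0,"dy": -0.02,"dz": 0,"rx": 0,"ry": 0,"rz": 0,"hand": 0},{"dx": 0,"dy": -0.02,"dz": 0,"rx": 0,"ry": 0,"rz": 0,"hand": 0},{"dx": 0,"dy": -0.02,"dz": 0,"rx": 0,"ry": 0,"rz": 0,"hand": 0},{"dx": 0,"dy": -0.02,"dz": 0,"rx": 0,"ry": 0,"rz": 0,"hand": 0},{"dx": 0,"dy": -0.02,"dz": 0,"rx": 0,"ry": 0,"rz": 0,"hand": 0},{"dx": 0,"dy": -0.02,"dz": 0,"rx": 0,"ry": 0,"rz": 0,"hand": 0},{"dx": 0,"dy": -0.02,"dz": 0,"rx": 0,"ry": 0,"rz": 0,"hand": 0},{"dx": 0,"dy": -0.02,"dz": 0,"rx": 0,"ry": 0,"rz": 0,"hand": 0},{"dx": 0,"dy": -0.02,"dz": 0,"rx": 0,"ry": 0,"rz": 0,"hand": 0},{"dx": 0,"dy": -0.02,"dz": 0,"rx": 0,"ry": 0,"rz": 0,"hand": 0},{"dx": 0,"dy": -0.02,"dz": 0,"rx": 0,"ry": 0,"rz": 0,"hand": 0},{"dx": 0,"dy": -0.02,"dz": 0,"rx": 0,"ry": 0,"rz": 0,"hand": 0},{"dx": 0,"dy": -0.02,"dz": 0,"rx": 0,"ry": 0,"rz": 0,"hand": 0},{"dx": 0,"dy": -0.02,"dz": 0,"rx": 0,"ry": 0,"rz": 0,"hand": 0},{"dx": 0,"dy": -0.02,"dz": 0,"rx": 0,"ry": 0,"rz": 0,"hand": 0},{"dx": 0,"dy": -0.02,"dz": 0,"rx": 0,"ry": 0,"rz": 0,"hand": 0},{"dx": 0,"dy": -0.02,"dz": 0,"rx": 0,"ry": 0,"rz": 0,"hand": 0},{"dx": 0,"dy": -0.02,"dz": 0,"rx": 0,"ry": 0,"rz": 0,"hand": 0},{"dx": 0,"dy": -0.02,"dz": 0,"rx": 0,"ry": 0,"rz": 0,"hand": 0},{"dx": 0,"dy": -0.015,"dz": 0,"rx": 0,"ry": 0,"rz": 0,"hand": 0}])

```text
time: 16.65
tcp_pos: [515.9, -34.3, 229.5]
tcp_rot: [0.274, 3.128, 0.002]
wrist_force: [0.4, 3.8, 6.2]
width: -0.002
grip_force: 3.2
```

Run:
```python
from h import *
M=model("wrist"); im=vision.get_image("wrist"); cv2.imwrite("pics/w4.png",im[:,:,::-1])
M=model("side"); im=vision.get_image("side"); g=im.min(2)
x0,y0,x1,y1=285,165,338,250
N,l,st,c=cv2.connectedComponentsWithStats((g[y0:y1,x0:x1]>75).astype(np.uint8))
for i in range(1,N):
    if st[i,4]<100: print(c[i]+[x0,y0],onz(M,c[i]+[x0,y0],56))
```

```text
[286.2  183.04] [615.8320848  -65.63081808  56.        ]
[320.25 181.  ] [502.20500537 -84.83847927  56.        ]
[288. 198.] [600.61598321   2.22124526  56.        ]
[312.71428571 197.42857143] [520.38351983  -7.00003902  56.        ]
[287.  201.5] [601.78770167  17.87075564  56.        ]
[310.5 203.5] [524.9535584   20.27870966  56.        ]
[309. 210.] [526.95602496  48.50800432  56.        ]
[307.8 216.6] [527.923648    76.33634021  56.        ]
[305.5 223.5] [532.14160903 104.92385292  56.        ]
[295. 235.] [559.08252847 152.55735273  56.        ]
[301.  236.5] [540.28885245 156.77082448  56.        ]
[296.5 238. ] [553.1710702  163.58127805  56.        ]
[285.5 249. ] [580.6530194  206.98528334  56.        ]
[288. 249.] [573.29072264 206.37249124  56.        ]
```

View pics/w4.png

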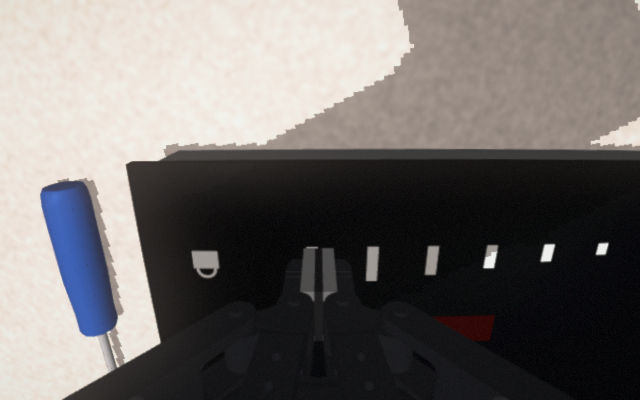

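The hob hasn't moved. The wrist view shows the fingertip centred at about column 319, while mark 6 sits near column 313 (its front end is visible at (312,247)). That leaves about 2.3 mm to slide.

Request:
arm_command(steps=[{"dx": 0,"dy": -0.01,"dz": 0,"rx": 0,"ry": 0,"rz": 0,"hand": 0},{"dx": 0,"dy": -0.01,"dz": 0,"rx": 0,"ry": 0,"rz": 0,"hand": 0},{"dx": 0,"dy": -0.003,"dz": 0,"rx": 0,"ry": 0,"rz": 0,"hand": 0},{"dx": 0,"dy": 0,"dz": 0,"rx": 0,"ry": 0,"rz": 0,"hand": 0},{"dx": 0,"dy": 0,"dz": 0,"rx": 0,"ry": 0,"rz": 0,"hand": 0},{"dx": 0,"dy": 0,"dz": 0,"rx": 0,"ry": 0,"rz": 0,"hand": 0}])

```text
time: 17.35
tcp_pos: [515.6, -36.5, 229.5]
tcp_rot: [0.274, 3.128, 0.002]
wrist_force: [0.6, 4.7, 6.4]
width: 0.001
grip_force: 3.2
```

The fingertip is at mark 6, pressing steadily with about 6 N. Handing in.

```bash
python3 -c "
from station import workorder; print(workorder.hand_in())"
```

```text
the job is handed in; nothing more can be done
None
```

The job is handed in at 17 s: I touched the power key at about 5 N, slid from mark 1 to mark 6 with 5–7 N at every check, and the fingertip is still resting on mark 6; the hob's marks had not moved in the last side view, and no verdict came back.

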